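Reset the outlet unit by the feel of its button

ROBOT

A 6-joint arm with a two-finger parallel gripper is mounted at the origin on a cart in front of the work surface, level with it; the furniture and walls round the work are solid. World frame = base frame: x ahead of the robot, y to its left, z up, the work surface at z = 0. Lengths are in mm, angles in rad, forces in N, time in s.
With the tool pointing down it reaches from about 300 to 775 mm from the base axis. Payload 14.6 kg.
Tool frame: the origin (TCP) lies midway between the tips of the shut fingers; the grasp point (between the pads) lies 19 mm behind it; z points along the fingers, y is the line along which they close (so a half turn about z gives the same grasp; the last joint's range is limited). The gripper opens to 94 mm and grips with 3 to 60 N. Pads are 16 mm wide; open, the fingers measure 119 mm over their backs; the gripper's body (75 mm by 177 mm) begins 78 mm behind the grasp point.
Start: joints at [1.114, 0.3, 1.521, -0, 1.321, -0.067], TCP at [208.998, 508.733, 205.446] pointing down, gripper open.
Joint ranges: [-3.03, 3.03], [-0.79, 2.21], [0.23, 2.52], [-1.04, 4.18], [0, 3.07], [-2.55, 2.55]. Speed limits (rad/s): [2.22, 2.22, 2.57, 3.14, 3.14, 3.14].

INTERFACE

Orientations are given as [roll, pitch, yaw] about the fixed x, y, z axes, in that order (R = Rz(yaw) Ry(pitch) Rx(roll)).
In Python, from cell import manip, camera gives the robot as it stands.
- The arm moves only by the tool move_arm, never from a script. Its arguments are lists of equal length, an entry for each row: "dp": the shift along the world's x, y, z in mm, a list of three; "rotation": the turn, a rotation vector about the world's x, y, z in rad, a list of three; "hand": the opening, from 0 (shut) to 1 (fully open). A call has 1 to 10 rows; each row shifts and turns the commanded pose from where the row before left it; what a row does not reach is not made up. A row lasts 1/8 s, in which the tool goes at most 62.5 mm and 10.7 degrees, less where a joint would pass 70% of its speed; a pose out of reach is approached as far as the arm can. A call with a gripper value outside its range is refused whole. The fingers move at their own pace and stop on an object; "newtons" is the grip in N (left out, the last holds). Time passes only in rows, so rows that do not move let the fingers close. It gives the time, the measured TCP pose, the force, the opening and the grip force at its end, in the units of the state.
- manip.read_state(): the state, without advancing time (a new reading comes with each control period).
- camera(name): name is "scene" or "top" or "wrist"; returns a dict with "image" (384x512x3 uint8, red, green, blue), "fx", "fy", "cx", "cy" (pixels), "R" (3x3) and "t" (3): a world point X has camera coordinates R X + t; the wrist camera has in their place "mount" (4x4, takes a point from camera to tool coordinates, whose origin is the TCP and whose axes are the flange's). Camera axes: x right, y down, z forward; pixel columns grow to the right and rows downward; lengths in mm; the calibration is good to about 2 mm. The wrist camera is an equidistant fisheye: a pixel r from the principal point sees the ray r / f radians off the axis. A picture is of the moment at which its call begins: read the wrist's pose just before it. There is no depth.
- manip.sign_off(): hands the job in; it is judged then, once.
The state is a dict: "clock": time; "joints": joint angles; "qd": joint speeds; "effort": joint torques, N m; "eef_pos": TCP position; "eef_rot": TCP orientation; "wrist_force": force on the tool from outside, world axes, zero at the start; "moment": the same for the moment, N m; "finger_gap": finger opening in mm; "finger_force": force on a finger pad.
Only numpy, scipy, OpenCV 4.12 (cv2) and the standard library are available. Lean on these libraries where they do the work, as an engineer would, in place of code of your own. Each camera call takes 0.05 s, during which the arm holds its last target. There are 200 camera calls.

TASK

The outlet unit on the worktop has tripped. Feel for the one reset button of its three that really snaps: press the buttons gently, one after another, until one snaps over and stays in by itself; the ones that stay soft all the way are spares, so leave those to spring back. After that, slide the main switch fully to its far end, away from the buttons. Use light finger force on the buttons, never more than about 12 N, and leave the other things on the worktop where they are.

Things in the scene. Friction and masses are not known exactly. Their poses are not given: they have to be found in the camera images.
- unit: Outlet unit fixed to the worktop: white box 110 x 300 x 55 mm (x, y, z) with a pale metal top plate and three outlets on its front (-x) face. Origin: centre of its underside; own y runs along its length. On the plate, at own x = 0: three identical black round reset buttons at own y = -115, -55 and +5 mm, then the main switch (off end at own y = +70 mm).
- well_a (a point): Point on the plate (55 mm above the worktop) on the axis of the button furthest from the main switch. Each button: flat black cap 25 mm across in a steel collar 34 mm across. A cap that is out stands 11 to 25 mm above the plate, different for each button and episode, not measured. It travels 6 mm straight down to a hard stop, then still 3 mm above its collar.
- well_b (a point): Point on the plate on the axis of the middle button. Two of the three buttons are soft: their force rises evenly from 0.8 N to 3 or 5 N at the hard stop, with no snap, and they spring back when let go. The third is live. Which place (a, b or c) holds the live one differs from episode to episode.
- well_c (a point): Point on the plate on the axis of the button nearest the main switch. The live button, wherever it is: its force climbs to a peak of about 7 N 2 to 2.5 mm down, then falls to nothing by about 3.5 mm; from there the cap jumps down by itself and stays in at its stop, 6 mm down, with nothing touching it. Let go before the snap, it comes back out.
- key_1 (a joint): How far one of the three caps is pressed (m): 0 out, 0.006 at the hard stop; also about 0.006 when snapped in. Which of the places a, b, c it sits in is not told.
- key_2 (a joint): The same for another of the three caps; its place is not told.
- key_3 (a joint): The same for the remaining cap; its place is not told.
- main_switch (a joint): Position of the main switch along the unit's own +y (m): 0 at the off end nearest the buttons, 0.04 at the on end, furthest from them, where there is a hard stop. It starts within 8 mm of the off end, needs about 2 to 3 N to slide and stays where it is left.
- switch_top (a point): Centre of the top of the main switch's black grip, 20 mm above the plate. The grip is a block 24 mm (own x) by 12 mm (own y) by 20 mm tall; push its side or pinch it.
- mug: White mug with a green band, 86 x 122 x 90 mm, on the worktop to the left of the unit: leave it. Origin: centre of its underside.
- tuna: Low round tin, 86 mm across, 40 mm tall, further to the right: leave it. Origin: centre of its underside.
- garlic: Garlic bulb, 56 mm across and tall, on the worktop just beyond the right end of the unit: leave it. Origin: centre of its underside.

How it is judged:
By the outcome, as a careful person would: the job done as asked, in the order asked, and still so for the second after the job is handed in, with the robot touching nothing.
It also fails if it takes over 64 s, if anything falls off the work surface, if the arm or the gripper's body presses on something with over 40 N, if the wrist force passes 120 N, or if a joint passes its speed limit or range.

## Working session

There is one attempt and no reset: what is moved stays moved. The work goes in short steps, Python scripts to look and compute and a tool call to move; the robot and the scene stay as the last step left them, time stands still between calls to the robot, and variables do not carry over. Pictures are saved under pics/ and viewed, at most 10 in all, crops included, and the job is handed in when it is done.

Besides the shell and the picture viewer there is one more tool, called after "Call:" as a command line: name --argument value ..., lists and objects as JSON in quotes. move_arm: Moves the arm, as the interface text tells. Its arguments: {"type":"object","properties":{"dp":{"type":"array","items":{"type":"array","items":{"type":"number"}}},"rotation":{"type":"array","items":{"type":"array","items":{"type":"number"}}},"hand":{"type":"array","items":{"type":"number"}},"newtons":{"type":"number"}},"required":["dp","rotation","hand"]}

```bash
mkdir -p pics
python3 - <<'E'
from cell import manip,camera
import cv2,numpy as np
s=manip.read_state();print(s)
for n in("scene","top"):
    c=camera(n);cv2.imwrite(f"pics/{n}.png",c["image"][:,:,::-1])
    np.savez(f"pics/{n}.npz",**c);print(n,c["fx"],c["fy"],c["cx"],c["cy"],c["R"],c["t"])
a=cv2.imread("pics/top.png");b=cv2.imread("pics/scene.png")
E
```

```text
{'clock': 0.0, 'joints': array([ 1.11439891e+00,  3.00474211e-01,  1.52155290e+00,  1.02053051e-05,
        1.32070748e+00, -6.65867797e-02]), 'qd': array([ 8.18200881e-04,  6.87781405e-04, -2.08945966e-04, -4.22760476e-04,
       -1.29291871e-03, -3.90485949e-05]), 'effort': array([ 7.18386782e-04, -5.31809235e+01, -3.52739024e+01,  7.09018763e-02,
        2.43633776e-02, -1.20955106e-04]), 'eef_pos': array([208.88895973, 508.51443621, 204.89654768]), 'eef_rot': array([-3.14045390e+00, -8.58449699e-05,  2.75177943e+00]), 'wrist_force': array([ 0.09357324, -0.2976271 , -0.29167636]), 'moment': array([-0.0195177 , -0.03743663,  0.00043492]), 'finger_force': 0.0, 'finger_gap': 93.94820766556576}
scene 484.8159736096685 484.8159736096685 261.30453229242687 184.80885497475361 [[-0.8194108  -0.57313501  0.00906705]
 [-0.42889503  0.60254334 -0.67304575]
 [ 0.38028279 -0.55538976 -0.73954527]] [ 533.7069348   266.47057004 1497.65945483]
top 471.3299566732266 471.3299566732266 253.70730843594532 196.01632258417968 [[ 0.02299897 -0.99950683 -0.02138088]
 [-0.99708682 -0.02137704 -0.07321816]
 [ 0.07272499  0.02300254 -0.99708674]] [  97.3976716   588.96019583 1369.01122985]
```

View pics/top.png

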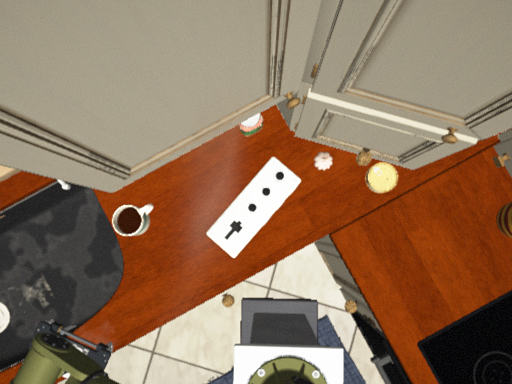

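View pics/scene.png

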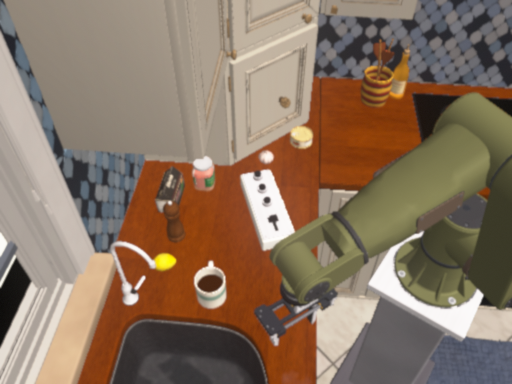

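Top view: unit runs diagonally from (225,245) to (285,165). Its buttons sit near (280,176), (266,191) and (252,208), and the switch at (235,230). In the scene view the buttons are near (257,174), (262,187) and (266,202), and the switch at (274,222). I'll triangulate from both.

```bash
cat > h.py <<'E'
import numpy as np,cv2
def load(n): return dict(np.load(f"pics/{n}.npz"))
def ray(c,p):
    R,t=c["R"],c["t"]; d=R.T@np.array([(p[0]-c["cx"])/c["fx"],(p[1]-c["cy"])/c["fy"],1.]); return -R.T@t,d/np.linalg.norm(d)
def onz(c,p,z): o,d=ray(c,p); return o+d*(z-o[2])/d[2]
def tri(c1,p1,c2,p2):
    (o1,d1),(o2,d2)=ray(c1,p1),ray(c2,p2); A=np.stack([d1,-d2],1); s=np.linalg.lstsq(A,o2-o1,rcond=None)[0]
    a,b=o1+s[0]*d1,o2+s[1]*d2; return (a+b)/2,np.linalg.norm(a-b)
E
python3 - <<'E'
from h import *
out={}
for n,box in(("top",(200,150,310,262)),("scene",(235,160,300,255))):
    c=load(n);x0,y0,x1,y1=box;g=cv2.cvtColor(c["image"],cv2.COLOR_RGB2GRAY);hsv=cv2.cvtColor(c["image"],cv2.COLOR_RGB2HSV)
    w=((hsv[...,1]<60)&(g>120)).astype(np.uint8);m=np.zeros_like(w);m[y0:y1,x0:x1]=w[y0:y1,x0:x1]
    cs=cv2.findContours(m,cv2.RETR_EXTERNAL,cv2.CHAIN_APPROX_NONE)[0];k=max(cs,key=cv2.contourArea)
    r=cv2.minAreaRect(k);print(n,r)
    if n=="top":
        P=[onz(c,p,55) for p in cv2.boxPoints(r)];print(np.round(P),[np.linalg.norm(P[i]-P[i-1]) for i in range(4)],np.mean(P,0))
    f=np.zeros_like(m);cv2.drawContours(f,[k],-1,1,-1);f=cv2.erode(f,np.ones((3,3)))
    d=((g<70)&(f>0)).astype(np.uint8)
    N,_,st,ce=cv2.connectedComponentsWithStats(d)
    out[n]=[(ce[i],st[i]) for i in range(1,N) if st[i][4]>8];print(out[n])
E
```

```text
top ((253.29678344726562, 206.73309326171875), (38.63568878173828, 103.57611083984375), 41.08175277709961)
[[475. 248.  55.]
 [705.  57.  55.]
 [632. -28.  55.]
 [404. 162.  55.]] [np.float64(110.86015024406696), np.float64(299.02386090344146), np.float64(111.8697443620053), np.float64(297.45062551617247)] [553.94921229 109.8651334   55.        ]
[(array([279.51515152, 175.39393939]), array([277, 172,   6,   7,  33], dtype=int32)), (array([265.70967742, 191.29032258]), array([263, 189,   6,   6,  31], dtype=int32)), (array([251.88571429, 207.05714286]), array([249, 204,   7,   7,  35], dtype=int32)), (array([234.42307692, 227.73076923]), array([226, 222,  15,  16,  78], dtype=int32))]
scene ((267.43402099609375, 207.59759521484375), (79.65462493896484, 36.00372314453125), 71.93952178955078)
[(array([261.5, 186.5]), array([260, 185,   4,   4,  12], dtype=int32)), (array([266.38461538, 199.61538462]), array([265, 198,   4,   4,  13], dtype=int32)), (array([272.56521739, 218.39130435]), array([270, 216,   6,   5,  23], dtype=int32))]
```

Call:
move_arm --dp '[[34,-40,0],[34,-40,0],[34,-40,0],[34,-40,0],[34,-40,0],[34,-40,0],[34,-40,0],[34,-40,0],[34,-40,0],[34,-36,0]]' --rotation '[[0,0,-0.03],[0,0,-0.03],[0,0,-0.03],[0,0,-0.03],[0,0,-0.03],[0,0,-0.03],[0,0,-0.03],[0,0,-0.03],[0,0,-0.03],[0,0,-0.034]]' --hand '[0,0,0,0,0,0,0,0,0,0]' --newtons 20

```text
clock: 1.35
eef_pos: [549.8, 111.1, 205.2]
eef_rot: [-3.141, -0.0, 2.446]
wrist_force: [-1.1, 0.5, -0.0]
finger_gap: 1.0
finger_force: 0.0
```

Run:
```python
from cell import manip,camera
import cv2,numpy as np
s=manip.read_state();print(s)
c=camera("wrist");cv2.imwrite("pics/w1.png",c["image"][:,:,::-1])
np.savez("pics/w1.npz",pos=s["eef_pos"],rot=s["eef_rot"],**c);print({k:v for k,v in c.items() if k!="image"})
```

```text
{'clock': 1.35, 'joints': array([ 1.34109604e-01,  3.24743693e-01,  1.48900513e+00,  3.65389829e-05,
        1.32826784e+00, -7.41493554e-01]), 'qd': array([-0.59372221,  0.44362669, -0.57297929, -0.00119862,  0.12724438,
       -0.32308153]), 'effort': array([  2.97545269, -58.62299323, -31.2334156 ,  -0.06956863,
        -0.15825431,   0.52953931]), 'eef_pos': array([549.83036376, 111.12410569, 205.23948866]), 'eef_rot': array([-3.14130391e+00, -3.12528945e-04,  2.44639066e+00]), 'wrist_force': array([-1.06505022,  0.46798077, -0.04115487]), 'moment': array([ 0.05170589,  0.00511946, -0.03141478]), 'finger_force': 0.0, 'finger_gap': 1.012093287033101}
{'fx': 297.3186396354542, 'fy': 297.3186396354542, 'cx': 251.06339066162684, 'cy': 196.10898779309434, 'mount': array([[ 4.82727781e-05, -9.73389109e-01, -2.29158548e-01,
         6.54602478e+01],
       [ 9.99999626e-01,  2.44801068e-04, -8.29181084e-04,
        -2.16200874e-02],
       [ 8.63214094e-04, -2.29158423e-01,  9.73388757e-01,
        -1.78680674e+02],
       [ 0.00000000e+00,  0.00000000e+00,  0.00000000e+00,
         1.00000000e+00]])}
```

View pics/w1.png

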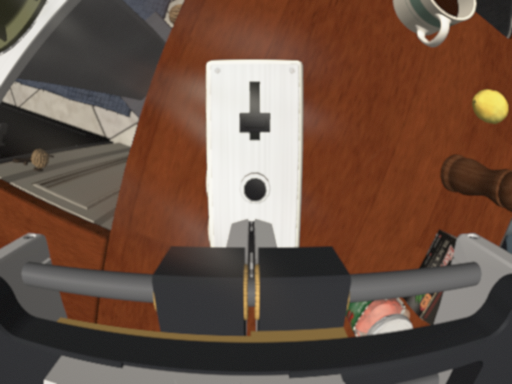

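Wrist view: the unit is lined up with the picture. Button c is at (255,188), the switch grip at (255,122), and the slot runs up to (255,83).

```bash
cat >> h.py <<'E'
from scipy.spatial.transform import Rotation as Ro
def wray(c,p):
    v=np.array([p[0]-c["cx"],p[1]-c["cy"]]);r=np.hypot(*v);th=r/c["fx"];d=np.r_[v/r*np.sin(th),np.cos(th)]
    R=Ro.from_euler("xyz",c["rot"]).as_matrix();M=c["mount"];o=c["pos"]+R@M[:3,3];return o,R@M[:3,:3]@d
def wz(c,p,z): o,d=wray(c,p);return o+d*(z-o[2])/d[2]
E
python3 - <<'E'
from h import *
c=load("w1");g=cv2.cvtColor(c["image"],cv2.COLOR_RGB2GRAY)[60:218,212:298]
N,_,st,ce=cv2.connectedComponentsWithStats((g<60).astype(np.uint8))
for i in range(1,N):
    if st[i][4]>30:
        p=ce[i]+[212,60];print(p,st[i],[wz(c,p,z).round(1) for z in(66,73,80)])
t=load("top")
for p in([279.5,175.4],[265.7,191.3],[251.9,207.1]):print([onz(t,p,z).round(1) for z in(66,73,80)])
P=[wz(c,p,55) for p in((206,62),(302,62))];print(P,np.linalg.norm(P[0]-P[1]))
E
```

```text
[253.22440945 128.81889764] [ 29  62  28  17 254] [array([502. , 153.6,  66. ]), array([501.9, 153.6,  73. ]), array([501.9, 153.6,  80. ])]
[254.39726027 189.76027397] [ 33 120  20  20 292] [array([553.6, 112.3,  66. ]), array([552.5, 113.1,  73. ]), array([551.3, 114. ,  80. ])]
[array([644.3,  36.9,  66. ]), array([643.5,  37.1,  73. ]), array([642.7,  37.3,  80. ])]
[array([597.7,  75.5,  66. ]), array([597.2,  75.5,  73. ]), array([596.6,  75.5,  80. ])]
[array([551.6, 113.9,  66. ]), array([551.3, 113.7,  73. ]), array([551. , 113.5,  80. ])]
[array([410.07949426, 162.43401402,  55.        ]), array([477.81363528, 244.11000802,  55.        ])] 106.10787838166767
```

Call:
move_arm --dp '[[0,1,-40],[0,1,-40],[0,0,-35],[0,0,0]]' --rotation '[[0,0,0],[0,0,0],[0,0,0],[0,0,0]]' --hand '[0,0,0,0]'

```text
clock: 1.9
eef_pos: [547.6, 114.6, 88.2]
eef_rot: [-3.138, -0.003, 2.448]
wrist_force: [-0.2, 0.8, 1.1]
finger_gap: 0.7
finger_force: 0.0
```

Call:
move_arm --dp '[[3,-1,-4],[0,0,0],[0,0,0]]' --rotation '[[0,0,0],[0,0,0],[0,0,0]]' --hand '[0,0,0]'

```text
clock: 2.28
eef_pos: [552.4, 113.8, 87.4]
eef_rot: [3.141, 0.001, 2.448]
wrist_force: [0.6, 0.5, 0.0]
finger_gap: 0.4
finger_force: 0.0
```

Call:
move_arm --dp '[[0,0,-2],[0,0,0]]' --rotation '[[0,0,0],[0,0,0]]' --hand '[0,0]'

```text
clock: 2.52
eef_pos: [551.9, 113.7, 84.5]
eef_rot: [-3.142, -0.0, 2.448]
wrist_force: [0.3, -0.1, 0.2]
finger_gap: 0.4
finger_force: 0.0
```

Call:
move_arm --dp '[[0,0,-3],[0,0,0],[0,0,0]]' --rotation '[[0,0,0],[0,0,0],[0,0,0]]' --hand '[0,0,0]'

```text
clock: 2.9
eef_pos: [552.0, 113.7, 81.4]
eef_rot: [-3.142, -0.0, 2.448]
wrist_force: [0.4, 0.4, 0.1]
finger_gap: 0.3
finger_force: 0.0
```

Call:
move_arm --dp '[[0,0,-2.5],[0,0,0],[0,0,0]]' --rotation '[[0,0,0],[0,0,0],[0,0,0]]' --hand '[0,0,0]'

```text
clock: 3.28
eef_pos: [552.0, 113.7, 78.9]
eef_rot: [-3.142, -0.0, 2.448]
wrist_force: [0.4, -0.9, -0.1]
finger_gap: 0.7
finger_force: 0.0
```

Call:
move_arm --dp '[[0,0,-2.5],[0,0,0],[0,0,0]]' --rotation '[[0,0,0],[0,0,0],[0,0,0]]' --hand '[0,0,0]'

```text
clock: 3.65
eef_pos: [552.0, 113.7, 76.5]
eef_rot: [3.142, 0.0, 2.448]
wrist_force: [0.4, 0.9, 1.3]
finger_gap: 0.4
finger_force: 0.5
```

Call:
move_arm --dp '[[0,0,-2],[0,0,0],[0,0,0]]' --rotation '[[0,0,0],[0,0,0],[0,0,0]]' --hand '[0,0,0]'

```text
clock: 4.03
eef_pos: [552.1, 113.7, 74.5]
eef_rot: [3.141, 0.0, 2.448]
wrist_force: [0.3, -0.4, 2.1]
finger_gap: 0.3
finger_force: 0.8
```

Call:
move_arm --dp '[[0,0,-1],[0,0,0],[0,0,0]]' --rotation '[[0,0,0],[0,0,0],[0,0,0]]' --hand '[0,0,0]'

```text
clock: 4.4
eef_pos: [552.1, 113.7, 73.5]
eef_rot: [3.141, 0.0, 2.448]
wrist_force: [1.1, 0.1, 2.7]
finger_gap: -0.0
finger_force: 1.0
```

c is soft. On to b.

Call:
move_arm --dp '[[0,0,15],[22,-19,0],[23,-19.4,0],[0,0,-4],[0,0,0],[0,0,0]]' --rotation '[[0,0,0],[0,0,0],[0,0,0],[0,0,0],[0,0,0],[0,0,0]]' --hand '[0,0,0,0,0,0]'

```text
clock: 5.15
eef_pos: [596.5, 75.9, 84.7]
eef_rot: [-3.142, -0.0, 2.449]
wrist_force: [0.1, -0.4, -0.3]
finger_gap: 0.3
finger_force: 0.0
```

Call:
move_arm --dp '[[0,0,-3],[0,0,0],[0,0,0]]' --rotation '[[0,0,0],[0,0,0],[0,0,0]]' --hand '[0,0,0]'

```text
clock: 5.52
eef_pos: [596.9, 75.4, 81.5]
eef_rot: [-3.142, -0.0, 2.448]
wrist_force: [-1.2, -0.3, 0.8]
finger_gap: 0.5
finger_force: 0.0
```

Call:
move_arm --dp '[[0,0,-2.5],[0,0,0],[0,0,0]]' --rotation '[[0,0,0],[0,0,0],[0,0,0]]' --hand '[0,0,0]'

```text
clock: 5.9
eef_pos: [597.0, 75.3, 78.9]
eef_rot: [-3.142, -0.0, 2.448]
wrist_force: [0.4, -0.6, -0.0]
finger_gap: 0.2
finger_force: 0.0
```

Call:
move_arm --dp '[[0,0,-2.5],[0,0,0],[0,0,0]]' --rotation '[[0,0,0],[0,0,0],[0,0,0]]' --hand '[0,0,0]'

```text
clock: 6.28
eef_pos: [597.1, 75.3, 76.6]
eef_rot: [3.141, 0.0, 2.448]
wrist_force: [0.3, 0.1, 2.1]
finger_gap: 0.6
finger_force: 0.9
```

Call:
move_arm --dp '[[0,0,-2],[0,0,0],[0,0,0]]' --rotation '[[0,0,0],[0,0,0],[0,0,0]]' --hand '[0,0,0]'

```text
clock: 6.65
eef_pos: [597.2, 75.3, 75.0]
eef_rot: [3.141, 0.001, 2.448]
wrist_force: [-1.4, -1.0, 6.9]
finger_gap: 0.6
finger_force: 3.6
```

b looks live, near its peak at 6.9 N.

Call:
move_arm --dp '[[0,0,-1],[0,0,0],[0,0,0]]' --rotation '[[0,0,0],[0,0,0],[0,0,0]]' --hand '[0,0,0]'

```text
clock: 7.02
eef_pos: [596.8, 75.3, 73.2]
eef_rot: [-3.141, -0.0, 2.448]
wrist_force: [-1.1, 0.3, 0.7]
finger_gap: 0.4
finger_force: 0.0
```

Snapped: the force fell to zero and the cap left the finger. Next I'll move behind the switch.

Call:
move_arm --dp '[[0,0,25],[-24,20,0],[-24,20,0],[-25,20.5,0],[0,0,0],[0,0,0]]' --rotation '[[0,0,0],[0,0,0],[0,0,0],[0,0,0],[0,0,0],[0,0,0]]' --hand '[0,0,0,0,0,0]'

```text
clock: 7.78
eef_pos: [524.5, 135.6, 98.5]
eef_rot: [3.141, 0.0, 2.448]
wrist_force: [0.2, -0.7, 0.6]
finger_gap: 0.5
finger_force: 0.0
```

Call:
move_arm --dp '[[0,0,-18],[0,0,-17],[0,0,0],[0,0,0]]' --rotation '[[0,0,0],[0,0,0],[0,0,0],[0,0,0]]' --hand '[0,0,0,0]'

```text
clock: 8.28
eef_pos: [524.2, 135.7, 63.4]
eef_rot: [-3.141, -0.0, 2.448]
wrist_force: [-0.3, 0.3, 0.0]
finger_gap: 0.7
finger_force: 0.0
```

Run:
```python
from cell import manip,camera
import cv2,numpy as np
s=manip.read_state()
a=camera("wrist")["image"];b=camera("top")["image"][150:262,200:310]
b=cv2.resize(b,(377,384))
cv2.imwrite("pics/m1.png",cv2.resize(np.hstack([a,b]),(800,346))[:,:,::-1])
```

```text
(no output)
```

View pics/m1.png

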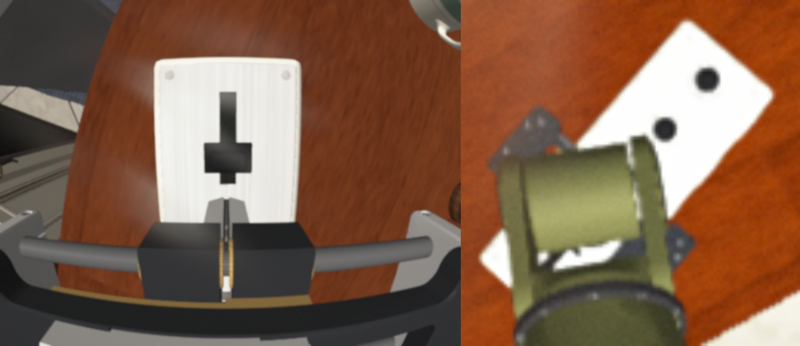

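The wrist view shows the finger lined up behind the grip, which is at about (228,158). The top crop shows the a and b caps, with the arm over the rest of the unit. Next, push along the unit.

Call:
move_arm --dp '[[-3.8,3.2,0],[-3.8,3.2,0],[-3.8,3.2,0],[-3.8,3.2,0],[-3.8,3.2,0],[-3.8,3.2,0],[-3.8,3.2,0],[-3.8,3.2,0],[-3.8,3.2,0],[-3.8,3.2,0]]' --rotation '[[0,0,0],[0,0,0],[0,0,0],[0,0,0],[0,0,0],[0,0,0],[0,0,0],[0,0,0],[0,0,0],[0,0,0]]' --hand '[0,0,0,0,0,0,0,0,0,0]'

```text
clock: 9.62
eef_pos: [485.7, 168.0, 63.5]
eef_rot: [-3.142, 0.0, 2.448]
wrist_force: [0.7, -2.5, 1.0]
finger_gap: 0.4
finger_force: 1.2
```

Call:
move_arm --dp '[[-1.5,1.3,0],[0,0,0],[0,0,0]]' --rotation '[[0,0,0],[0,0,0],[0,0,0]]' --hand '[0,0,0]'

```text
clock: 10.0
eef_pos: [484.4, 169.3, 63.4]
eef_rot: [3.142, -0.0, 2.448]
wrist_force: [0.4, 0.5, 0.3]
finger_gap: 0.5
finger_force: 0.0
```

Call:
move_arm --dp '[[-1.5,1.3,0],[-1.5,1.3,0],[0,0,0]]' --rotation '[[0,0,0],[0,0,0],[0,0,0]]' --hand '[0,0,0]'

```text
clock: 10.38
eef_pos: [482.6, 170.9, 63.5]
eef_rot: [3.141, 0.003, 2.448]
wrist_force: [9.9, -9.9, -5.3]
finger_gap: 0.8
finger_force: 6.5
```

Call:
move_arm --dp '[[-1.5,1.3,0],[0,0,0]]' --rotation '[[0,0,0],[0,0,0]]' --hand '[0,0]'

```text
clock: 10.62
eef_pos: [482.3, 171.1, 63.6]
eef_rot: [3.14, 0.006, 2.448]
wrist_force: [19.3, -17.6, -9.8]
finger_gap: 0.3
finger_force: 12.8
```

Hard stop reached. Back off, lift clear and check.

Call:
move_arm --dp '[[7.6,-6.4,0],[3.8,-3.2,0],[0,0,40],[0,0,50],[-30,40,20],[-30,40,0],[-30,40,0],[-30,40,0],[-20,40,0],[0,0,0]]' --rotation '[[0,0,0],[0,0,0],[0,0,0],[0,0,0],[0,0,0],[0,0,0],[0,0,0],[0,0,0],[0,0,0],[0,0,0]]' --hand '[0,0,0,0,0,0,0,0,0,0]'

```text
clock: 11.88
eef_pos: [349.8, 365.3, 173.3]
eef_rot: [-3.141, -0.001, 2.451]
wrist_force: [0.8, -0.1, 0.3]
finger_gap: 0.7
finger_force: 0.0
```

Run:
```python
from cell import manip,camera
import cv2,numpy as np
c=camera("top");np.savez("pics/top2.npz",**c)
a=camera("scene")["image"];a0=np.load("pics/scene.npz")["image"]
f=lambda i:cv2.resize(i,(400,400),interpolation=cv2.INTER_CUBIC)
cv2.imwrite("pics/m2.png",np.hstack([f(c["image"][150:262,200:310]),f(a[150:260,200:310])])[:,:,::-1])
```

```text
(no output)
```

View pics/m2.png

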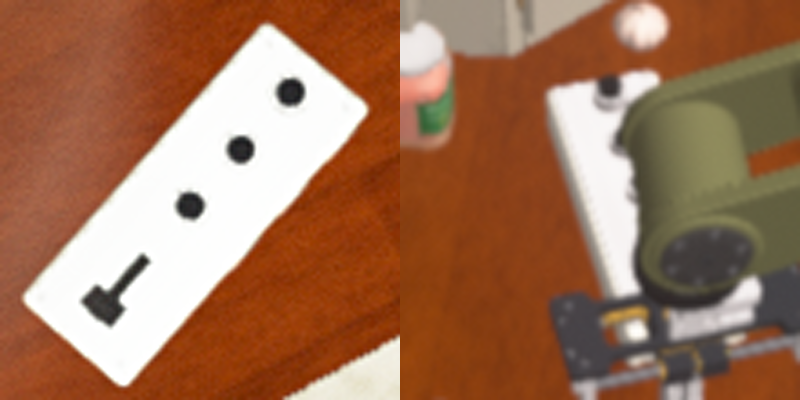

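The top crop shows the grip at the far end of its slot, at (103,304), with the unit unmoved and the arm clear. The b cap's force fell from 6.9 N to zero with the finger still following, which confirms the snap.

```bash
python3 -c "
from cell import manip
print(manip.sign_off())"
```

```text
the job is handed in; nothing more can be done
None
```

I found the live reset button in the middle (b): it snapped in at about 7 N. I then slid the main switch to its far stop and handed the job in with the arm clear. Button c was soft, a was not pressed, and nothing else on the worktop was touched.

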